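Load the praline trolley and roll it into the showcase

TASK

Push the trolley's brake lever fully down to lock it, then lay every hexagonal praline box that is on the counter flat on the trolley's deck, side by side, each turned so that its white label faces straight up. With all of them aboard, flick the lever fully up to release the brake and roll the trolley all the way back against its far stops, lever left up and boxes still lying label up; do not knock over or shove away the other things on the counter.

Things in the scene. Friction and masses are not known exactly. Their poses are not given: they have to be found in the camera images.
- box1: hexagonal cardboard praline box: regular hexagonal prism 66 mm long, 60 mm across flats, 0.15 kg, lying on a flat. Origin at its centre, 30 mm above its support. x runs along its length (flat ends 66 mm apart face +x and -x, good to grip); z points out of the one flat with the white label: label up when z is up. Rolls in 60 degree steps. May be absent (None).
- box2: hexagonal cardboard praline box: regular hexagonal prism 66 mm long, 60 mm across flats, 0.15 kg, lying on a flat. Origin at its centre, 30 mm above its support. x runs along its length (flat ends 66 mm apart face +x and -x, good to grip); z points out of the one flat with the white label: label up when z is up. Rolls in 60 degree steps. May be absent (None).
- box3: hexagonal cardboard praline box: regular hexagonal prism 66 mm long, 60 mm across flats, 0.15 kg, lying on a flat. Origin at its centre, 30 mm above its support. x runs along its length (flat ends 66 mm apart face +x and -x, good to grip); z points out of the one flat with the white label: label up when z is up. Rolls in 60 degree steps. May be absent (None).
- box4: hexagonal cardboard praline box: regular hexagonal prism 66 mm long, 60 mm across flats, 0.15 kg, lying on a flat. Origin at its centre, 30 mm above its support. x runs along its length (flat ends 66 mm apart face +x and -x, good to grip); z points out of the one flat with the white label: label up when z is up. Rolls in 60 degree steps. May be absent (None).
- deck (a point): centre of the upper surface of the trolley's deck, 50 mm above the counter; the flat dark-wood deck inside its rim is 140 mm (x) by 300 mm (y); the aluminium rim round it is 6 mm thick and rises 12 mm above the deck. x is the rolling direction (away from the robot, towards the far stops), z up.
- front (a point): middle of the outer face of the trolley's near (-x) rim, level with the deck surface (50 mm above the counter): the place to push the trolley; the face is upright, spans 40 to 62 mm above the counter and 312 mm along y. Axes as deck.
- cart (a joint): travel of the trolley along its rails in m: 0 at the near end (loading place, where it starts), 0.09 against the far rubber stops (fully home). About 1.2 N of drag, stays where left. Lever fully down: a tooth on it catches on a block of the track and the trolley cannot roll; it locks only at the near end.
- lever (a joint): angle of the brake lever in rad: 0 fully up (released; it then slopes up towards the robot at 0.7 rad), 0.7 fully down (locked; it is then level, 50 mm above the counter). Stiff hinge: takes 2 to 3 N at the pedal, stays where it is left.
- lever_tip (a point): centre of the rubber pedal at the free end of the brake lever, on the trolley's +y side; the pedal is 36 mm along the lever, 24 mm wide, 12 mm thick, on a steel arm 14 mm wide, 37 mm clear of the trolley's rim, free on the other side. Press it from above; pinch it across its width to raise it. Axes: with the lever up, those of the deck.
- lever_hinge (a point): hinge axis of the brake lever (it runs along the deck's y), 50 mm above the counter, 115 mm from lever_tip; the pedal is on the -x side of the hinge.
- tin: bystander: low round metal tin, 50 mm across, 34 mm high, among the boxes; origin under its centre.
- jar1: bystander: amber glass jar with a steel cap, 68 mm across, 100 mm high; origin under its centre.
- jar2: bystander: amber glass jar like the other; origin under its centre.
- cup: bystander: white cup, 72 mm across, 55 mm high; origin under its centre.
- palette: bystander: spatula lying flat.
- carton: bystander: flat cardboard carton 160 x 110 x 45 mm; origin under its centre.
- dish: bystander: shallow white bowl 110 mm across, 30 mm high; origin under its centre.
Mind the look-alikes: they are no part of the job. What is shaped like the box1 but purple is not meant. What is shaped like the box3 but pink is not meant.

How it is judged:
On the way, in this order (a step that is already met when the one before it is completed fails the run):
1. the brake lever is pushed fully down with the trolley at the near end (value of joint lever above 0.6 rad and value of joint cart below 0.01 m), for 0.2 s.
2. with the brake still locked, every box lies still on the deck with its label up (value of joint lever above 0.55 rad and x of box1 in the frame of deck between -0.07 and 0.07 m and y of box1 in the frame of deck between -0.15 and 0.15 m and z of box1 in the frame of deck between 0.022 and 0.038 m and angle between each of box1, box2, box3, box4's own z axis and vertical below 0.15 rad and linear speed of each of box1, box2, box3, box4 below 0.03 m/s and x of box2 in the frame of deck between -0.07 and 0.07 m and y of box2 in the frame of deck between -0.15 and 0.15 m and z of box2 in the frame of deck between 0.022 and 0.038 m and x of box3 in the frame of deck between -0.07 and 0.07 m and y of box3 in the frame of deck between -0.15 and 0.15 m and z of box3 in the frame of deck between 0.022 and 0.038 m and x of box4 in the frame of deck between -0.07 and 0.07 m and y of box4 in the frame of deck between -0.15 and 0.15 m and z of box4 in the frame of deck between 0.022 and 0.038 m), for 0.3 s.
3. the brake lever is flicked fully up (value of joint lever below 0.15 rad), for 0.2 s.
At the end, for the whole second after the job is handed in: The trolley is within 7 mm of its far stops, the brake lever within 0.15 rad of fully up, and every box present lies at rest on the deck floor inside the rim (not stacked, not on the rim), with its labelled flat within 0.15 rad of facing straight up (value of joint cart above 0.083 m and value of joint lever below 0.15 rad and velocity of joint cart below 0.02 m/s and x of box1 in the frame of deck between -0.07 and 0.07 m and y of box1 in the frame of deck between -0.15 and 0.15 m and z of box1 in the frame of deck between 0.022 and 0.038 m and angle between each of box1, box2, box3, box4's own z axis and vertical below 0.15 rad and linear speed of each of box1, box2, box3, box4 below 0.03 m/s and x of box2 in the frame of deck between -0.07 and 0.07 m and y of box2 in the frame of deck between -0.15 and 0.15 m and z of box2 in the frame of deck between 0.022 and 0.038 m and x of box3 in the frame of deck between -0.07 and 0.07 m and y of box3 in the frame of deck between -0.15 and 0.15 m and z of box3 in the frame of deck between 0.022 and 0.038 m and x of box4 in the frame of deck between -0.07 and 0.07 m and y of box4 in the frame of deck between -0.15 and 0.15 m and z of box4 in the frame of deck between 0.022 and 0.038 m); the robot touches nothing.
It fails at once if another thing on the counter is knocked over or shoved more than 6 cm (distance of any of tin, jar1, jar2, cup, palette, carton, dish from where it was at the start of the episode above 0.06 m or angle between any of tin, jar1, jar2, cup, palette, carton, dish's own z axis and vertical above 0.6 rad).
Of box1, box2, box3, box4 only 2 to 3 are there at a start; the rules pass over those that are not, and their reading is None.
At some moment in a run one of box1, box2, box3, box4 may be knocked a few centimetres aside while the robot is not near it.
Once in a run the grip may slacken for a moment while it holds something.
It also fails if it takes over 210 s, if anything falls off the work surface, if the arm or the gripper's body presses on something with over 40 N, if the wrist force passes 120 N, or if a joint passes its speed limit or range.

ROBOT

A 7-joint arm with a two-finger parallel gripper is mounted at the origin on the work surface. World frame = base frame: x ahead of the robot, y to its left, z up, the work surface at z = 0. Lengths are in m, angles in rad, forces in N, time in s.
With the tool pointing down it reaches from about 0.35 to 0.775 m from the base axis. Payload 3.1 kg.
Tool frame: the origin (TCP) lies at the very end of the fingers, on their centre line; the grasp point (between the pads) lies manip.tcp_to_grasp behind it (manip.tcp_to_grasp is the distance from the TCP to the grasp point, in m); z points along the fingers, y is the line along which they close (so a half turn about z gives the same grasp; the last joint's range is limited). The gripper opens to 85 mm and grips with 20 to 120 N. Pads are 22 mm wide; open, the fingers measure 114 mm over their backs; the gripper's body (76 mm by 85 mm) begins 54 mm behind the grasp point. The pads swing forward as they close: fully open they stand 13 mm farther back than shut.
Start: joints at [1.106, 0.311, 0.014, 1.512, -0.004, 1.319, -0.027], TCP at [0.226, -0.502, 0.231] pointing down, gripper open.
Joint ranges: [-2.7, 2.7], [-0.3, 1.91], [-1.27, 1.3], [0.12, 2.57], [-1.44, 4.58], [0.2, 2.03], [-3.05, 3.05]. Speed limits (rad/s): [2.79, 2.79, 3.14, 3.14, 3.14, 3.14, 3.14].

INTERFACE

Orientations are given as a unit quaternion [w, x, y, z].
In Python, from cell import manip gives the robot as it stands. The module is installed in compiled form; this text tells all that it offers.
- The arm moves only by the shell command python3 -m inch 'ROWS' [OPENING] [FORCE]. ROWS is text: rows parted by semicolons, each of 4 numbers parted by spaces: the shift along the world's x, y, z in cm, then the turn about the world's z in degrees. In form: dx dy dz spin; .... A call has 1 to 20 rows; each row is the pose to reach, as a shift and turn from the pose commanded when the call began; what a row does not reach only later rows make up. A row lasts 1/10 s, in which the tool goes at most 50 mm and 8.59 degrees, less where a joint would pass 70% of its speed; a pose out of reach is approached as far as the arm can. A call with a gripper value outside its range is refused whole. OPENING is the closure, from 0 (fully open) to 1 (shut), set as the call begins (- or left out, the last holds). The fingers move at their own pace and stop on an object; FORCE is the grip in N (left out, the last holds). Time passes only in rows, so rows that repeat a pose let the fingers close. It gives the time, the measured TCP pose, the force, the opening and the grip force at its end, in the units of the state.
- manip.sense(): the state, without advancing time (a new reading comes with each control period).
- manip.grab_frame(name): name is "scene" or "top" or "wrist"; returns a dict with "color" (384x512x3 uint8, blue, green, red), "z_map" (384x512 float32, m along the optical axis (not along the pixel's ray), 0 where there is no reading), "mtx" (3x3 intrinsics, pixels), "dist" ([k1, k2, p1, p2, k3] as OpenCV has them; the pictures are not rectified), "world_from_camera" (4x4, takes a point from camera to world coordinates). Camera axes: x right, y up, looking along -z (the intrinsics and any distortion apply to the point x, -y, -z); pixel columns grow to the right and rows downward; lengths in m; the calibration is good to about 2 mm. A picture is of the moment at which its call begins.
- manip.finish_job(): hands the job in; it is judged then, once.
The state is a dict: "clock": time; "joint_pos": joint angles; "joint_velocities": joint speeds; "effort": joint torques, N m; "tool_pos": TCP position; "tcp_rot": TCP orientation; "force": force on the tool from outside, world axes, zero at the start; "ft_torque": the same for the moment, N m; "width": finger opening in m; "grasp_force": force on a finger pad.
Only numpy, scipy, OpenCV 4.12 (cv2) and the standard library are available. Lean on these libraries where they do the work, as an engineer would, in place of code of your own. Each camera call takes 0.05 s, during which the arm holds its last target. There are 200 camera calls.

## Working session

There is one attempt and no reset: what is moved stays moved. The work goes in short steps, Python scripts to look and compute and a shell command to move; the robot and the scene stay as the last step left them, time stands still between calls to the robot, and variables do not carry over. Pictures are saved under pics/ and viewed, at most 14 in all, crops included, and the job is handed in when it is done.

```bash
ls; mkdir -p pics
cat > h.py <<'E'
import numpy as np, cv2
from cell import manip
def grab(n):
    return manip.grab_frame(n)
def px2w(f,u,v,z=None):
    """pixel -> world: on plane z, or via depth if z None"""
    p=cv2.undistortPoints(np.array([[[u,v]]],float),f["mtx"],f["dist"])[0,0]
    d=np.array([p[0],-p[1],-1.0]);T=f["world_from_camera"]
    if z is None:
        return T[:3,:3]@(d*f["z_map"][int(round(v)),int(round(u))])+T[:3,3]
    r=T[:3,:3]@d;o=T[:3,3]
    return o+r*(z-o[2])/r[2]
def w2px(f,P):
    T=np.linalg.inv(f["world_from_camera"]);c=T[:3,:3]@np.array(P,float)+T[:3,3]
    c=np.array([c[0],-c[1],-c[2]])
    return cv2.projectPoints(c.reshape(1,1,3),np.zeros(3),np.zeros(3),f["mtx"],f["dist"])[0].ravel()
def cloud(f):
    h,w=f["z_map"].shape;u,v=np.meshgrid(np.arange(w),np.arange(h))
    p=cv2.undistortPoints(np.stack([u,v],-1).reshape(-1,1,2).astype(float),f["mtx"],f["dist"]).reshape(h,w,2)
    d=np.stack([p[...,0],-p[...,1],-np.ones((h,w))],-1)*f["z_map"][...,None]
    T=f["world_from_camera"];return d@T[:3,:3].T+T[:3,3]
E
python3 - <<'E'
from h import *
print({k:np.round(v,3) for k,v in manip.sense().items()}, manip.tcp_to_grasp)
for n in("top","scene"):
    f=grab(n);cv2.imwrite(f"pics/{n}0.png",cv2.resize(f["color"],(800,600),interpolation=cv2.INTER_CUBIC)); np.savez(f"{n}0.npz",**f)
    print(n,f["mtx"].round(1).tolist(),f["world_from_camera"].round(3).tolist())
E
```

```text
pics
{'clock': np.float64(0.0), 'joint_pos': array([ 1.106,  0.312,  0.014,  1.513, -0.004,  1.319, -0.027]), 'joint_velocities': array([-0.001,  0.001, -0.   ,  0.   ,  0.001, -0.001, -0.   ]), 'effort': array([-0.0000e+00, -3.7991e+01,  1.4600e-01, -2.3059e+01,  1.2000e-02,
        1.4000e-02,  0.0000e+00]), 'tool_pos': array([ 0.225, -0.501,  0.23 ]), 'tcp_rot': array([-0.001,  0.978,  0.21 , -0.   ]), 'force': array([ 1.056,  0.527, -0.009]), 'ft_torque': array([ 0.033, -0.024, -0.023]), 'grasp_force': np.float64(0.0), 'width': np.float64(0.085)} 0.0187
top [[400.5, 0.0, 253.8], [0.0, 400.5, 189.8], [0.0, 0.0, 1.0]] [[0.007, 0.995, -0.096, 0.382], [-1.0, 0.009, 0.016, 0.029], [0.017, 0.096, 0.995, 1.69], [0.0, 0.0, 0.0, 1.0]]
scene [[426.4, 0.0, 250.5], [0.0, 426.4, 194.7], [0.0, 0.0, 1.0]] [[0.855, -0.358, 0.374, 1.148], [0.518, 0.576, -0.633, -0.964], [0.011, 0.735, 0.678, 1.176], [0.0, 0.0, 0.0, 1.0]]
```

View pics/top0.png

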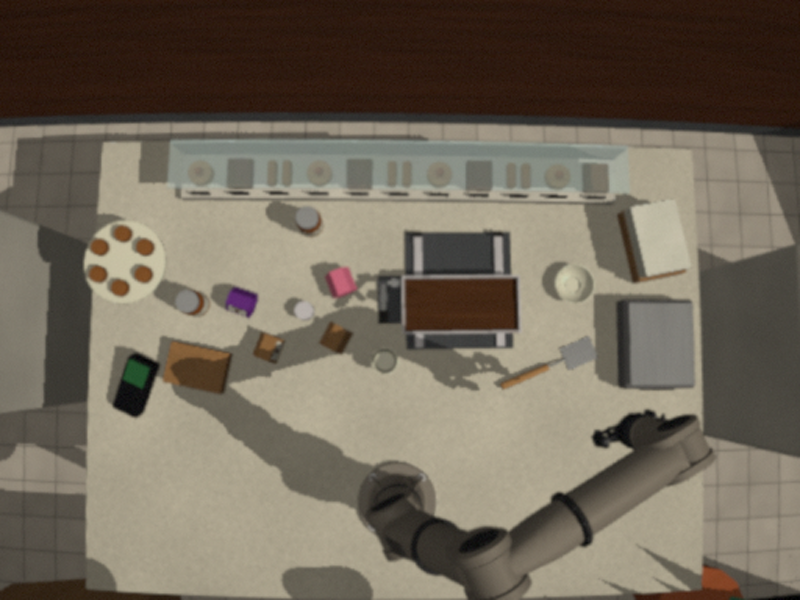

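View pics/scene0.png

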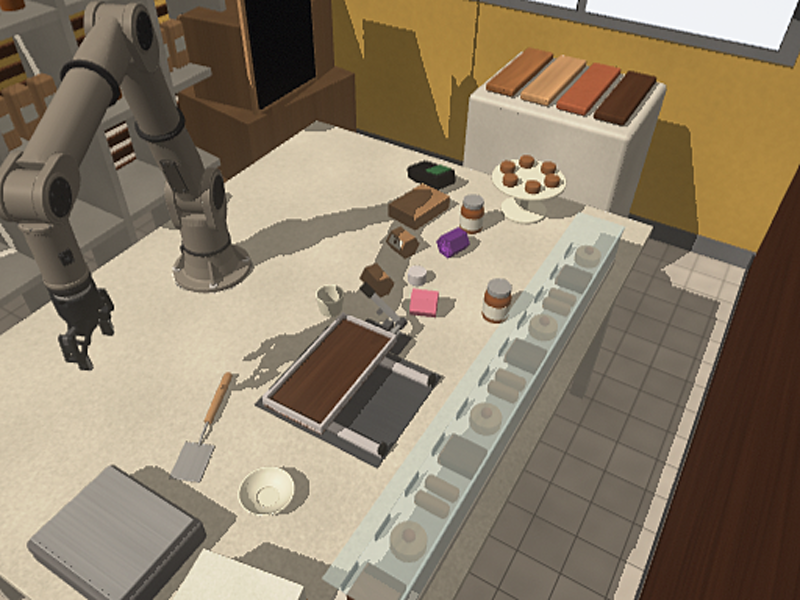

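The top view shows two brown hexagonal boxes at (268,347) and (336,338). The purple one at (241,301) and the pink one at (341,282) are look-alikes. The tin is at (304,310), the cup at (385,360), the deck at (460,303) and the lever at about (390,295). The scene view agrees: brown boxes at (403,242) and (377,280). Next I'll take an enlarged crop and the first measurements.

Run:
```python
from h import *
t=dict(np.load("top0.npz"));s=dict(np.load("scene0.npz"))
a=cv2.resize(t["color"][165:245,130:263],(800,480),interpolation=cv2.INTER_CUBIC)
b=cv2.resize(s["color"][140:225,200:300],None,fx=5.6,fy=5.6,interpolation=cv2.INTER_CUBIC)
g=lambda i:np.clip(255*(i/255.)**0.6,0,255).astype(np.uint8)
cv2.imwrite("pics/ct.png",g(a));cv2.imwrite("pics/cs.png",g(b))
C=cloud(t)
k=1.5625
for n,(u,v) in dict(boxA=(268,347),boxB=(336,338),tin=(304,310),purple=(241,301),pink=(341,282),cup=(385,360),carton=(197,366),jar1=(190,300),jar2=(308,219),deck=(460,303),dl=(412,303),dr=(510,303),rimn=(460,332),dish=(573,283)).items():
    print(n,C[int(v/k),int(u/k)].round(3))
# components above table among region
m=((C[...,2]>0.02)&(C[...,2]<0.15)&(C[...,0]>0.3)&(C[...,0]<0.75)&(t["z_map"]>0)).astype(np.uint8)
n,l,st,ce=cv2.connectedComponentsWithStats(m)
for i in range(1,n):
    if st[i,4]>25:
        P=C[l==i];print(i,st[i].tolist(),P[:,:2].mean(0).round(3),P.min(0).round(3),P.max(0).round(3),np.median(t["color"][l==i],0))
```

```text
boxA [0.405 0.337 0.066]
boxB [0.431 0.16  0.059]
tin [0.505 0.25  0.036]
purple [0.527 0.411 0.062]
pink [0.578 0.15  0.06 ]
cup [0.375 0.033 0.013]
carton [0.353 0.527 0.047]
jar1 [0.522 0.535 0.104]
jar2 [0.736 0.235 0.099]
deck [ 0.528 -0.163  0.053]
dl [ 0.527 -0.035  0.049]
dr [ 0.529 -0.296  0.052]
rimn [ 0.45  -0.162  0.059]
dish [ 0.587 -0.48   0.005]
1 [190, 137, 16, 14, 187] [0.727 0.234] [0.708 0.205 0.022] [0.749 0.268 0.109] [113. 123. 129.]
2 [54, 141, 52, 54, 2123] [0.618 0.703] [0.511 0.599 0.108] [0.728 0.818 0.15 ] [152. 178. 185.]
3 [398, 140, 44, 42, 1384] [ 0.672 -0.686] [ 0.587 -0.786  0.02 ] [ 0.75  -0.619  0.111] [164. 185. 190.]
7 [500, 155, 12, 93, 884] [ 0.511 -1.102] [ 0.3   -1.119  0.02 ] [ 0.7   -1.092  0.098] [63. 71. 74.]
10 [356, 169, 25, 25, 181] [ 0.584 -0.487] [ 0.532 -0.534  0.02 ] [ 0.635 -0.428  0.039] [131. 153. 158.]
11 [207, 170, 21, 21, 282] [0.58  0.154] [0.539 0.114 0.026] [0.623 0.198 0.071] [108.  95. 173.]
14 [241, 176, 93, 38, 3033] [ 0.525 -0.152] [ 0.445 -0.325  0.028] [0.6   0.056 0.132] [23. 41. 68.]
19 [144, 183, 21, 20, 300] [0.
[... 254 characters left out ...]
085] [119. 125. 127.]
23 [189, 192, 11, 13, 104] [0.505 0.249] [0.481 0.228 0.025] [0.531 0.271 0.044] [168. 174. 180.]
24 [204, 205, 22, 22, 271] [0.432 0.164] [0.391 0.121 0.029] [0.477 0.207 0.07 ] [35. 57. 79.]
25 [162, 212, 21, 21, 275] [0.405 0.337] [0.364 0.298 0.023] [0.446 0.383 0.072] [55. 74. 88.]
29 [104, 218, 43, 30, 995] [0.353 0.531] [0.3   0.447 0.02 ] [0.418 0.621 0.056] [36. 59. 81.]
31 [237, 222, 18, 18, 110] [0.374 0.036] [0.339 0.001 0.02 ] [0.408 0.07  0.064] [ 92. 107. 110.]
32 [76, 226, 26, 21, 399] [0.338 0.678] [0.3   0.634 0.028] [0.384 0.736 0.082] [39. 61. 33.]
33 [337, 233, 15, 9, 26] [ 0.348 -0.377] [ 0.331 -0.405  0.02 ] [ 0.365 -0.346  0.029] [ 70. 110. 146.]
```

View pics/ct.png

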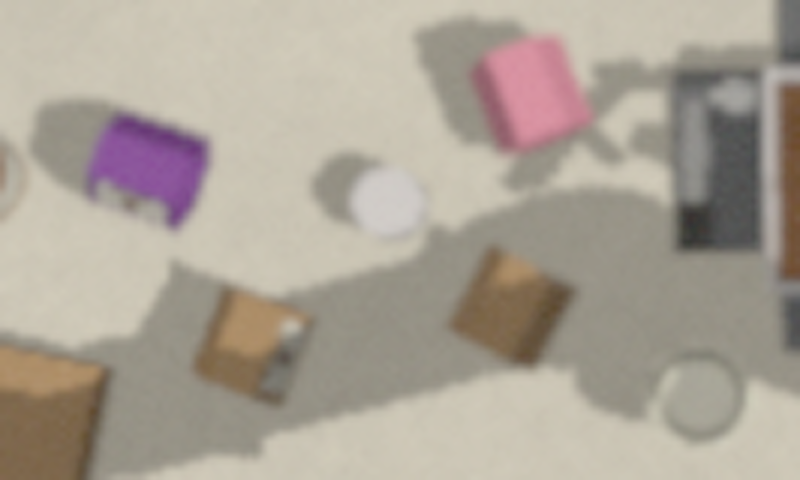

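View pics/cs.png

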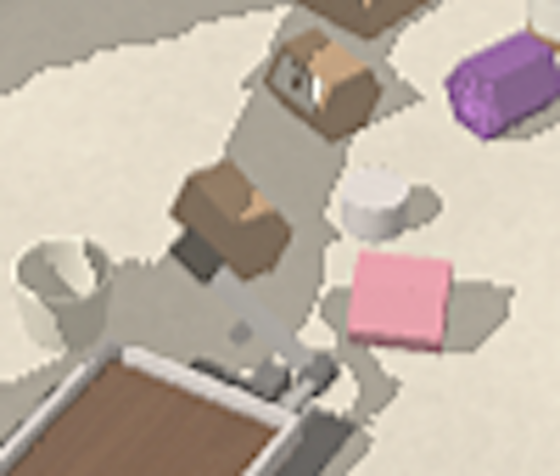

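The crops show box A's white label on its -y upper sloping face, so it needs one 60° roll. Box B has no label on its top or upper slopes, so it needs two or three rolls. Purple and pink are the excluded look-alikes. Box A is brown with end-face axis about -19°, and box B is brown at about -31°. Now the lever and deck geometry.

Run:
```python
from h import *
t=dict(np.load("top0.npz"));s=dict(np.load("scene0.npz"))
for nm,f in(("top",t),("scene",s)):
    C=cloud(f);ok=f["z_map"]>0
    inb=lambda x0,x1,y0,y1,z0,z1:ok&(C[...,0]>x0)&(C[...,0]<x1)&(C[...,1]>y0)&(C[...,1]<y1)&(C[...,2]>z0)&(C[...,2]<z1)
    P=C[inb(.4,.65,-.02,.07,.06,.16)];P=P[P[:,0].argsort()]
    print(nm,len(P));print(P[::max(1,len(P)//14)].round(3).tolist())
    rim=C[inb(.43,.63,-.36,.03,.055,.075)];print("rim",rim.min(0).round(3),rim.max(0).round(3))
    for n,(x,y) in dict(A=(.405,.337),B=(.432,.164)).items():
        m=inb(x-.06,x+.06,y-.06,y+.06,.022,.09);P=C[m]
        r=cv2.minAreaRect((P[:,:2]*1000).astype(np.float32));print(n,np.round(r[0]),np.round(r[1]),round(r[2],1),P[:,2].max().round(3))
```

```text
top 188
[[0.408, 0.046, 0.061], [0.469, -0.011, 0.061], [0.476, 0.049, 0.131], [0.481, -0.011, 0.066], [0.489, 0.03, 0.121], [0.497, 0.042, 0.117], [0.505, 0.042, 0.114], [0.514, 0.034, 0.102], [0.523, 0.034, 0.099], [0.534, -0.01, 0.065], [0.544, 0.039, 0.086], [0.553, 0.047, 0.076], [0.566, 0.043, 0.07], [0.579, 0.055, 0.065], [0.591, -0.01, 0.067]]
rim [ 0.445 -0.323  0.055] [0.6   0.027 0.074]
A [406. 341.] [72. 67.] 69.9 0.072
B [433. 165.] [69. 66.] 62.4 0.07
scene 241
[[0.449, -0.017, 0.067], [0.474, 0.03, 0.119], [0.481, 0.026, 0.13], [0.488, 0.029, 0.121], [0.495, 0.026, 0.117], [0.502, 0.042, 0.108], [0.512, 0.033, 0.104], [0.518, 0.038, 0.098], [0.525, 0.033, 0.08], [0.535, 0.039, 0.085], [0.544, 0.038, 0.08], [0.557, 0.031, 0.071], [0.566, 0.045, 0.065], [0.579, 0.039, 0.066], [0.593, -0.014, 0.065]]
rim [ 0.444 -0.324  0.055] [0.602 0.03  0.069]
A [405. 335.] [66. 80.] 77.3 0.066
B [432. 161.] [58. 83.] 73.2 0.068
```

```bash
python3 -m inch '4 8 0 0;8 13 0 0;10 18 0 0;12 23 0 0;14 28 0 0;17 33 0 0;19 38 0 0;21 43 0 0;23 47 0 0;25 51 0 0;25.5 54 0 0;25.5 54 0 0;25.5 54 -4 0;25.5 54 -7 0;25.5 54 -7 0' 1 20
```

```text
clock: 1.6
tool_pos: [0.4765, 0.0381, 0.1569]
tcp_rot: [-0.001, 0.978, 0.21, -0.005]
force: [0.2, 0.0, 0.9]
width: -0.0001
grasp_force: 0.0
```

```bash
python3 -m inch '0 0 -2 0;0 0 -3 0;-0.3 0 -4 0;-0.8 0 -5 0;-1.2 0 -6 0;-1.5 0 -7 0;-1.8 0 -8 0;-2 0 -9 0;-2 0 -10 0;-2 0 -10.5 0;-2 0 -10.8 0;-2 0 -11 0;-2 0 -11 0;-2 0 -11 0;-2 0 -11 0;-2 0 -11 0'
```

```text
clock: 3.2
tool_pos: [0.4592, 0.0387, 0.0545]
tcp_rot: [0.001, 0.978, 0.21, -0.002]
force: [-13.5, -2.1, 34.0]
width: 0.0002
grasp_force: 16.8
```

Run:
```python
from h import *
f=grab("scene");C=cloud(f);ok=f["z_map"]>0
m=ok&(C[...,0]>.42)&(C[...,0]<.6)&(C[...,1]>.015)&(C[...,1]<.065)&(C[...,2]>.03)&(C[...,2]<.1)
P=C[m];P=P[P[:,0].argsort()];print(P[::max(1,len(P)//12)].round(3).tolist())
w=grab("wrist");print(w["world_from_camera"].round(3).tolist())
```

```text
[[0.451, 0.034, 0.048], [0.465, 0.028, 0.055], [0.47, 0.048, 0.052], [0.48, 0.04, 0.057], [0.498, 0.033, 0.051], [0.516, 0.034, 0.049], [0.529, 0.042, 0.059], [0.538, 0.048, 0.054], [0.548, 0.032, 0.056], [0.563, 0.03, 0.06], [0.577, 0.042, 0.063], [0.586, 0.02, 0.059]]
[[0.411, 0.875, 0.258, 0.523], [-0.912, 0.394, 0.116, 0.067], [0.0, -0.283, 0.959, 0.197], [0.0, 0.0, 0.0, 1.0]]
```

```bash
python3 -m inch '0 0 5 0;0 0 10 0;0 2 14 8;-1 6 17 16;-2 9 18 24;-2.5 12 18 32;-2.5 12.5 18 37;-2.5 12.5 18 37;-2.5 12.5 18 37' 0 20
python3 - <<'E'
from h import *
print(manip.sense()["tool_pos"].round(4),manip.sense()["tcp_rot"].round(3))
f=grab("wrist");s=grab("scene");np.savez("w1.npz",**f)
C=cloud(f);ok=f["z_map"]>0
m=(ok&(abs(C[...,0]-.4325)<.07)&(abs(C[...,1]-.163)<.07)&(C[...,2]>.045)&(C[...,2]<.08)).astype(np.uint8)
P=C[m>0];print(len(P),np.round(P.mean(0),4),P[:,2].max());r=cv2.minAreaRect((P[:,:2]*1000).astype(np.float32));print(r)
m2=ok&(abs(C[...,0]-.4325)<.07)&(abs(C[...,1]-.163)<.07)&(C[...,2]>.015)&(C[...,2]<.08)
print(cv2.minAreaRect((C[m2][:,:2]*1000).astype(np.float32)))
a=cv2.resize(f["color"],(800,600));b=s["color"]
cv2.imwrite("pics/w1.png",np.clip(255*(a/255.)**.6,0,255).astype(np.uint8))
E
```

```text
clock: 4.2
tool_pos: [0.4362, 0.163, 0.2309]
tcp_rot: [0.0, 0.861, 0.508, 0.0]
force: [0.0, -0.4, -0.2]
width: 0.0852
grasp_force: 0.0
[0.4362 0.163  0.2309] [0.    0.861 0.508 0.   ]
2632 [0.432  0.1674 0.0576] 0.06204641831485269
((430.4508972167969, 164.74551391601562), (52.57966232299805, 66.11685180664062), 62.29831314086914)
((444.5605773925781, 190.79864501953125), (128.89405822753906, 67.03897857666016), 61.286800384521484)
```

View pics/w1.png

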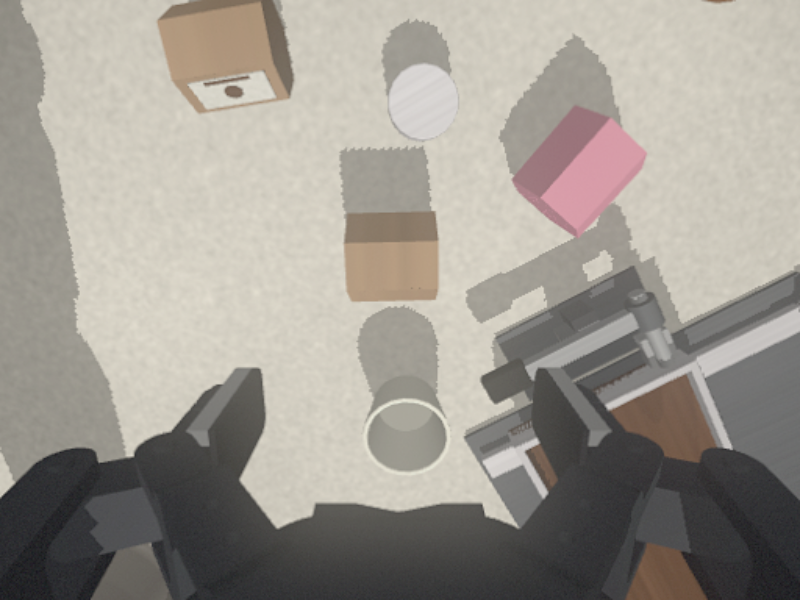

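Wrist view: box B at (392,255) shows three plain faces, so its label is underneath. Box A's label at (233,92) is on its near sloping face. The tin is at (423,102) and the cup at (405,437). I'll grip box B by its ends.

```bash
python3 -m inch '-0.5 0.2 -5 1;-0.5 0.2 -10 1;-0.5 0.2 -14 1;-0.5 0.2 -18 1;-0.5 0.2 -20.5 1;-0.5 0.2 -21.6 1;-0.5 0.2 -21.8 1;-0.5 0.2 -21.8 1' 0 20
python3 -m inch '0 0 0 0;0 0 0 0;0 0 0 0;0 0 0 0;0 0 0 0;0 0 0 0;0 0 0 0;0 0 0 0' 1 40
```

```text
clock: 5.1
tool_pos: [0.4318, 0.1655, 0.014]
tcp_rot: [0.0, 0.856, 0.516, 0.001]
force: [-0.8, -0.3, 0.5]
width: 0.0856
grasp_force: 0.0
clock: 5.9
tool_pos: [0.4324, 0.166, 0.0149]
tcp_rot: [0.001, 0.856, 0.517, 0.002]
force: [-0.0, -0.4, 6.3]
width: 0.0658
grasp_force: 43.1
```

```bash
python3 -m inch '0 0 5 0;0 0 10 8;0 -1 15 16;0 -3 20 24;0 -5 24 32;0 -7 28 40;0 -9 30 48;0 -10 30 56;0 -10 30 64;0 -10 30 66;0 -10 30 66'
python3 - <<'E'
from h import *
f=grab("scene");C=cloud(f);t=manip.sense()["tool_pos"]
u,v=w2px(f,[t[0],t[1],t[2]+.02]).astype(int);print(u,v,manip.sense()["joint_pos"].round(2))
i=f["color"][max(v-50,0):v+50,max(0,u-60):u+60]
a=cv2.resize(i,None,fx=5,fy=5,interpolation=cv2.INTER_CUBIC)
cv2.imwrite("pics/held.png",np.clip(255*(a/255.)**.6,0,255).astype(np.uint8))
E
```

```text
clock: 7.0
tool_pos: [0.4301, 0.0653, 0.313]
tcp_rot: [-0.0, 0.437, 0.9, -0.0]
force: [-0.3, 0.2, -1.6]
width: 0.0656
grasp_force: 47.2
224 128 [ 0.55  0.09 -0.79  1.61  0.06  1.47  0.42]
```

View pics/held.png

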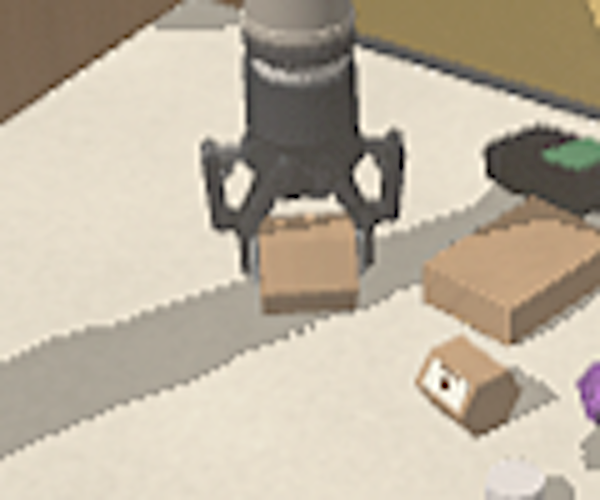

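The held view shows that the lower face towards the camera, at (308,300), is plain brown. So the label is either on the +y lower face or on the bottom, and I should roll towards -y. I'll set the box on the deck first.

```bash
python3 -m inch '2 -4 -3 -8;4 -8 -6 -16;6 -12 -9 -24;8 -15 -12 -32;9.3 -16.5 -16 -38;9.3 -16.5 -19 -38;9.3 -16.5 -22 -38;9.3 -16.5 -23.5 -38;9.3 -16.5 -24.4 -38;9.3 -16.5 -24.9 -38;9.3 -16.5 -24.9 -38;9.3 -16.5 -24.9 -38'
python3 -m inch '0 0 0 0;0 0 0 0;0 0 0 0;0 0 0 0' 0 20
```

```text
clock: 8.25
tool_pos: [0.5246, -0.0996, 0.0652]
tcp_rot: [0.001, 0.706, 0.708, 0.001]
force: [0.3, 0.6, -2.0]
width: 0.0657
grasp_force: 47.2
clock: 8.65
tool_pos: [0.5239, -0.0996, 0.0645]
tcp_rot: [0.0, 0.706, 0.708, 0.0]
force: [-0.2, 0.1, -0.2]
width: 0.0854
grasp_force: 0.0
```

```bash
python3 -m inch '0 0 4 0;0 0 8 0;0 0 12 0;0 0 15 0;0 0 15 0'
cat > look.py <<'E'
from h import *
import sys
def look(x,y,zs,r=.055,name=None,cam="wrist",crop=None):
    f=grab(cam);C=cloud(f);ok=f["z_map"]>0
    m=ok&(abs(C[...,0]-x)<r)&(abs(C[...,1]-y)<r)&(C[...,2]>zs+.047)&(C[...,2]<zs+.08)
    P=C[m];rc=cv2.minAreaRect((P[:,:2]*1000).astype(np.float32))
    b=f["color"].astype(int);wh=m&(b.min(-1)>110)&(b.max(-1)-b.min(-1)<40)
    print(cam,"n",len(P),"top z",np.percentile(P[:,2],[50,98]).round(3),np.round(rc[0],1),np.round(rc[1],1),round(rc[2],1),"white",wh.sum(),C[wh].mean(0).round(3) if wh.sum() else "")
    if name: 
        a=cv2.resize(f["color"],(800,600));cv2.imwrite(f"pics/{name}.png",np.clip(255*(a/255.)**.6,0,255).astype(np.uint8))
    s=manip.sense();print(s["clock"],s["tool_pos"].round(4),np.degrees(2*np.arctan2(s["tcp_rot"][2],s["tcp_rot"][1])).round(1)-90)
E
python3 -c "
from look import *
look(.523,-.10,.05);look(.523,-.10,.05,cam='scene')"
```

```text
clock: 9.15
tool_pos: [0.5272, -0.0995, 0.2196]
tcp_rot: [0.005, 0.706, 0.709, 0.003]
force: [1.4, 0.4, -0.1]
width: 0.0855
grasp_force: 0.0
wrist n 3681 top z [0.109 0.111] [ 522.9 -100.7] [66.  50.5] 0.3 white 0 
9.2 [ 0.5254 -0.0995  0.2169] 0.20000000000000284
scene n 216 top z [0.109 0.114] [ 524.9 -106.1] [70.4 48.8] 3.8 white 0 
9.25 [ 0.524  -0.0996  0.2148] 0.20000000000000284
```

```bash
python3 -m inch '0 -1.8 -4 0;0 -1.8 -9 0;0 -1.8 -12 0;0 -1.8 -13.5 0;0 -1.8 -13.7 0;0 -1.8 -13.7 0' 0 20
python3 -m inch '0 0 0 0;0 0 0 0;0 0 0 0;0 0 0 0;0 0 0 0;0 0 0 0' 1 20
python3 -m inch '0 -0.4 -0.1 0;0 -0.9 -0.2 0;0 -1.3 -0.3 0;0 -1.8 -0.5 0;0 -2.2 -0.7 0;0 -2.6 -0.8 0;0 -2.6 -0.8 0'
python3 -c "
from look import *
look(.523,-.12,.05,r=.07);look(.523,-.12,.05,cam='scene',name='roll1')"
```

```text
clock: 9.85
tool_pos: [0.5227, -0.1173, 0.0761]
tcp_rot: [-0.001, 0.706, 0.709, -0.001]
force: [0.4, -0.1, 0.0]
width: 0.0852
grasp_force: 0.0
clock: 10.45
tool_pos: [0.5247, -0.1177, 0.0785]
tcp_rot: [0.001, 0.706, 0.709, 0.001]
force: [0.5, -0.4, 5.6]
width: 0.0659
grasp_force: 24.3
clock: 11.15
tool_pos: [0.5249, -0.1417, 0.0704]
tcp_rot: [-0.0, 0.706, 0.709, 0.002]
force: [-0.7, 2.7, 5.8]
width: 0.0656
grasp_force: 27.4
wrist n 31323 top z [0.112 0.129] [ 523.5 -119.6] [129.9  71.4] 0.4 white 146 [ 0.511 -0.133  0.117]
11.2 [ 0.5249 -0.1417  0.0704] 0.29999999999999716
scene n 159 top z [0.109 0.129] [ 521.2 -136.5] [ 41.4 103. ] 88.9 white 9 [ 0.529 -0.153  0.107]
11.25 [ 0.5248 -0.1417  0.0704] 0.29999999999999716
```

Run:
```python
import cv2
i=cv2.imread("pics/roll1.png");cv2.imwrite("pics/roll1c.png",cv2.resize(i[230:450,240:480],(640,586),interpolation=cv2.INTER_CUBIC))
```

```text
(no output)
```

View pics/roll1c.png

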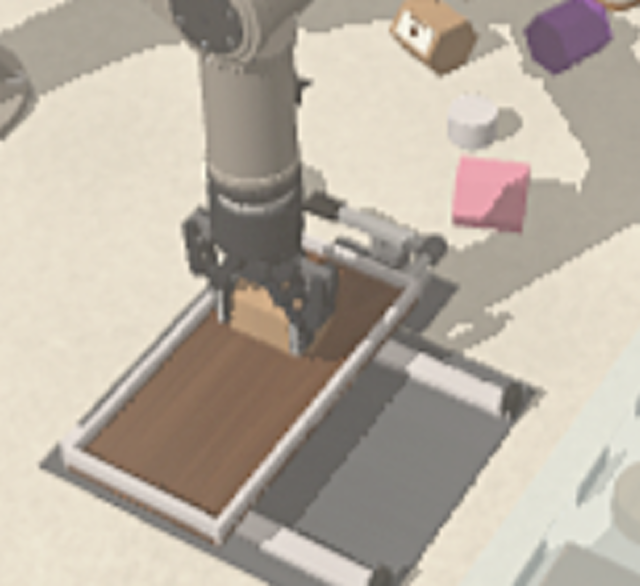

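The scene crop shows the box at (270,310) still held between the fingers and partly turned. I'll finish the arc.

```bash
python3 -m inch '0 -0.3 -0.2 0;0 -0.6 -0.4 0;0 -0.9 -0.6 0;0 -1.2 -0.9 0;0 -1.5 -1.2 0;0 -1.8 -1.5 0;0 -2 -1.8 0;0 -2 -1.9 0;0 -2 -1.9 0'
python3 -m inch '0 0 0.1 0;0 0 0.2 0;0 0 0.3 0' 0 20
python3 -m inch '0 0 4 0;0 0 8 0;0 1 12 0;0 2 14 0;0 2 14 0'
python3 -c "
from look import *
look(.523,-.135,.05,r=.065,name='w2')"
```

```text
clock: 12.15
tool_pos: [0.525, -0.1628, 0.0515]
tcp_rot: [0.001, 0.706, 0.709, 0.001]
force: [0.9, 0.8, 5.2]
width: 0.0656
grasp_force: 31.6
clock: 12.45
tool_pos: [0.5231, -0.1636, 0.0529]
tcp_rot: [-0.0, 0.706, 0.708, -0.0]
force: [1.1, 0.5, 0.4]
width: 0.0853
grasp_force: 0.0
clock: 12.95
tool_pos: [0.5263, -0.1417, 0.1971]
tcp_rot: [0.003, 0.705, 0.71, 0.002]
force: [0.4, 0.4, -0.2]
width: 0.0853
grasp_force: 0.0
wrist n 4542 top z [0.109 0.111] [ 523.4 -134.3] [66.1 51.8] 1.7 white 532 [ 0.523 -0.113  0.102]
13.0 [ 0.5246 -0.1429  0.1947] 0.29999999999999716
```

View pics/w2.png

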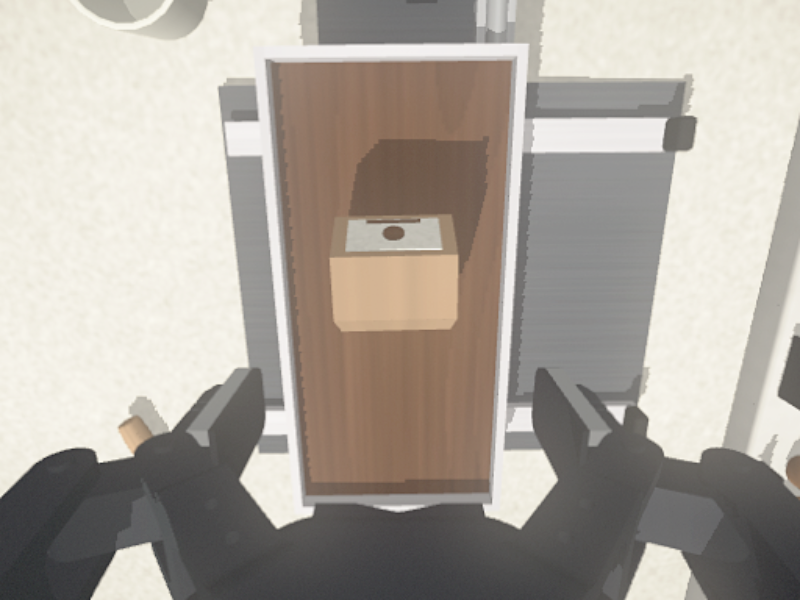

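The wrist view shows box B rolled exactly 60°, with its label now on the +y upper slope at (393,234). One more roll puts it on top.

```bash
python3 -m inch '0 -0.8 -4 0;0 -0.8 -8 0;0 -0.8 -11 0;0 -0.8 -11.6 0;0 -0.8 -11.6 0' 0 20
python3 -m inch '0 0 0 0;0 0 0 0;0 0 0 0;0 0 0 0;0 0 0 0' 1 20
python3 -m inch '0 -0.4 -0.1 0;0 -0.9 -0.2 0;0 -1.3 -0.3 0;0 -1.8 -0.5 0;0 -2.2 -0.7 0;0 -2.6 -0.8 0;0 -2.9 -1 0;0 -3.2 -1.2 0;0 -3.5 -1.4 0;0 -3.8 -1.7 0;0 -4.1 -2 0;0 -4.4 -2.3 0;0 -4.6 -2.6 0;0 -4.6 -2.7 0;0 -4.6 -2.7 0'
python3 -m inch '0 0 0.1 0;0 0 0.2 0;0 0 0.3 0' 0 20
python3 -m inch '0 0 4 0;0 0 8 0;0 1 12 0;0 2 14 0;0 2 14 0'
python3 -c "
from look import *
look(.523,-.169,.05,r=.065)"
```

```text
clock: 13.5
tool_pos: [0.5218, -0.1517, 0.0752]
tcp_rot: [-0.002, 0.706, 0.708, -0.001]
force: [-0.6, -0.2, 0.2]
width: 0.085
grasp_force: 0.0
clock: 14.0
tool_pos: [0.5253, -0.1519, 0.079]
tcp_rot: [0.002, 0.706, 0.709, 0.001]
force: [1.2, -0.6, 6.2]
width: 0.0656
grasp_force: 24.1
clock: 15.5
tool_pos: [0.5256, -0.1973, 0.0521]
tcp_rot: [0.001, 0.706, 0.709, 0.001]
force: [0.1, 0.8, 6.8]
width: 0.066
grasp_force: 27.1
clock: 15.8
tool_pos: [0.5231, -0.1975, 0.053]
tcp_rot: [-0.001, 0.706, 0.708, -0.0]
force: [-1.3, 0.1, 0.4]
width: 0.0851
grasp_force: 0.0
clock: 16.3
tool_pos: [0.5263, -0.1757, 0.1971]
tcp_rot: [0.003, 0.705, 0.71, 0.002]
force: [0.3, -0.0, 0.1]
width: 0.0854
grasp_force: 0.0
wrist n 4417 top z [0.11  0.112] [ 524.  -170.1] [66.3 50. ] 1.2 white 1566 [ 0.524 -0.171  0.111]
16.35 [ 0.5247 -0.1768  0.1947] 0.29999999999999716
```

Box B is label up at (0.524,-0.170). Next is box A, with a top view on the way to check for a third box.

```bash
python3 -m inch '0 4 4 0;-1 8 6 -2;-2 13 6 -4;-3 18 6 -6;-4 22 6 -8;-5 26 6 -10;-6 30 6 -12;-7 34 6 -14;-8 38 6 -16;-9 42 6 -18;-10 46 6 -19.5;-11 49 6 -19.5;-11.9 51.6 6 -19.5;-11.9 51.6 6 -19.5'
python3 - <<'E'
from look import *
look(.405,.338,0,r=.07)
t=grab("top");cv2.imwrite("pics/top1.png",np.clip(255*(cv2.resize(t["color"],(800,600))/255.)**.7,0,255).astype(np.uint8))
E
```

```text
clock: 17.75
tool_pos: [0.4012, 0.3419, 0.2513]
tcp_rot: [-0.002, 0.813, 0.582, -0.002]
force: [-1.4, -0.1, -0.7]
width: 0.0856
grasp_force: 0.0
wrist n 2297 top z [0.059 0.061] [403.5 342. ] [52.  66.2] 69.8 white 90 [0.395 0.323 0.054]
17.8 [0.4029 0.3393 0.2513] -19.0
```

View pics/top1.png

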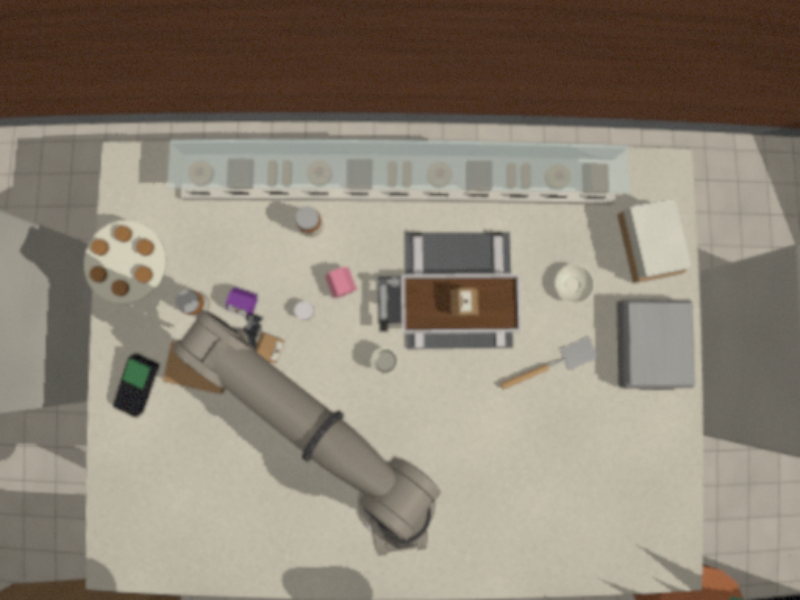

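The top view shows box B on the deck with its label up at (465,300), and box A at (270,347). No third brown box has appeared in the area that was hidden before, so there are two. I'll grip A and carry it to open counter for its roll.

```bash
python3 -m inch '-0.1 0.4 -5 -0.7;-0.1 0.4 -10 -0.7;-0.1 0.4 -15 -0.7;-0.1 0.4 -19 -0.7;-0.1 0.4 -22 -0.7;-0.1 0.4 -23.6 -0.7;-0.1 0.4 -24 -0.7;-0.1 0.4 -24 -0.7' 0 20
python3 -m inch '0 0 0 0;0 0 0 0;0 0 0 0;0 0 0 0;0 0 0 0' 1 40
python3 -m inch '0 0 4 0;0 -1 8 4;0.3 -5 9 10;0.6 -9 9 16;0.6 -13 9 20.2;0.6 -17 9 20.2;0.6 -19 6 20.2;0.6 -19.2 3 20.2;0.6 -19.2 1 20.2;0.6 -19.2 0.2 20.2;0.6 -19.2 0 20.2;0.6 -19.2 0 20.2'
python3 -m inch '0 0 0 0;0 0 0 0;0 0 0 0' 0 20
python3 -m inch '0 0 4 0;0 0 8 0;0 0 12 0;0 0 15 0;0 0 15 0'
python3 -c "
from look import *
look(.41,.15,0,r=.06)"
```

```text
clock: 18.65
tool_pos: [0.4042, 0.3405, 0.0124]
tcp_rot: [0.001, 0.82, 0.573, -0.001]
force: [0.5, -0.0, 1.3]
width: 0.0852
grasp_force: 0.0
clock: 19.15
tool_pos: [0.4049, 0.3431, 0.0147]
tcp_rot: [0.0, 0.819, 0.574, 0.001]
force: [0.9, -0.8, 6.1]
width: 0.0655
grasp_force: 45.9
clock: 20.35
tool_pos: [0.4081, 0.1496, 0.0143]
tcp_rot: [0.0, 0.705, 0.709, -0.002]
force: [-3.3, -1.5, 8.0]
width: 0.0657
grasp_force: 46.7
clock: 20.65
tool_pos: [0.4101, 0.1508, 0.0136]
tcp_rot: [0.0, 0.706, 0.709, 0.001]
force: [0.4, -0.5, 0.0]
width: 0.0857
grasp_force: 0.0
clock: 21.15
tool_pos: [0.413, 0.1522, 0.1675]
tcp_rot: [0.003, 0.706, 0.708, 0.004]
force: [0.8, 0.4, -1.0]
width: 0.0852
grasp_force: 0.0
wrist n 3763 top z [0.059 0.061] [406.9 149.7] [51.4 66.1] 89.8 white 69 [0.401 0.13  0.054]
21.2 [0.4114 0.1512 0.1653] 0.20000000000000284
```

```bash
python3 -m inch '-0.2 1.7 -4 0;-0.2 1.7 -8 0;-0.2 1.7 -12 0;-0.2 1.7 -13.4 0;-0.2 1.7 -13.6 0;-0.2 1.7 -13.6 0' 0 20
python3 -m inch '0 0 0 0;0 0 0 0;0 0 0 0;0 0 0 0;0 0 0 0' 1 20
python3 -m inch '0 0.4 -0.1 0;0 0.9 -0.2 0;0 1.3 -0.3 0;0 1.8 -0.5 0;0 2.2 -0.7 0;0 2.6 -0.8 0;0 2.9 -1 0;0 3.2 -1.2 0;0 3.5 -1.4 0;0 3.8 -1.7 0;0 4.1 -2 0;0 4.4 -2.3 0;0 4.6 -2.6 0;0 4.6 -2.7 0;0 4.6 -2.7 0'
python3 -m inch '0 0 0.1 0;0 0 0.2 0;0 0 0.3 0' 0 20
python3 -m inch '0 0 4 0;0 0 8 0;0 -1.5 12 0;0 -3 16 0;0 -3 16 0'
python3 -c "
from look import *
look(.407,.185,0,r=.055)"
```

```text
clock: 21.8
tool_pos: [0.408, 0.1679, 0.0277]
tcp_rot: [-0.0, 0.706, 0.709, 0.0]
force: [0.4, -0.1, 0.0]
width: 0.0853
grasp_force: 0.0
clock: 22.3
tool_pos: [0.4094, 0.1682, 0.029]
tcp_rot: [0.001, 0.706, 0.708, 0.002]
force: [-1.4, -0.7, 6.9]
width: 0.0659
grasp_force: 24.0
clock: 23.8
tool_pos: [0.4092, 0.2133, 0.0016]
tcp_rot: [0.001, 0.706, 0.708, 0.001]
force: [-0.3, -1.2, 6.1]
width: 0.0654
grasp_force: 31.2
clock: 24.1
tool_pos: [0.4077, 0.2133, 0.0034]
tcp_rot: [0.0, 0.706, 0.708, -0.0]
force: [-0.2, 0.3, -0.2]
width: 0.0852
grasp_force: 0.0
clock: 24.6
tool_pos: [0.4115, 0.1833, 0.168]
tcp_rot: [0.003, 0.707, 0.707, 0.004]
force: [0.6, -0.0, 0.2]
width: 0.0856
grasp_force: 0.0
wrist n 3766 top z [0.06  0.062] [407.9 185.4] [50.3 66.1] 88.8 white 1360 [0.407 0.184 0.061]
24.65 [0.4098 0.1833 0.1656] 0.09999999999999432
```

```bash
python3 -m inch '0 0.3 -4 0;0 0.3 -8 0;0 0.3 -12 0;0 0.3 -14.6 0;0 0.3 -15 0;0 0.3 -15 0' 0 20
python3 -m inch '0 0 0 0;0 0 0 0;0 0 0 0;0 0 0 0;0 0 0 0' 1 40
python3 -m inch '0 0 5 0;0 0 10 0;1 -4 14 0;3 -8 14 0;5 -12 14 0;7 -16 14 0;9 -20 14 0;11 -24 14 0;11.6 -26 14 0;11.6 -26 11 0;11.6 -26 8 0;11.6 -26 6.5 0;11.6 -26 5.5 0;11.6 -26 5.1 0;11.6 -26 5.1 0'
python3 -m inch '0 0 0 0;0 0 0 0;0 0 0 0' 0 20
python3 -m inch '0 0 4 0;0 0 8 0;0 -3 12 0;0 -5 16 0;0 -5 16 0;0 -5 16 0'
python3 -c "
from look import *
look(.523,-.075,0.05,r=.045);look(.523,-.17,0.05,r=.045,name='w3')"
```

```text
clock: 25.25
tool_pos: [0.4062, 0.1866, 0.0123]
tcp_rot: [-0.001, 0.705, 0.709, -0.001]
force: [-0.4, 0.6, 0.1]
width: 0.086
grasp_force: 0.0
clock: 25.75
tool_pos: [0.4091, 0.1874, 0.0148]
tcp_rot: [0.001, 0.706, 0.708, 0.002]
force: [-0.8, 0.1, 7.6]
width: 0.0652
grasp_force: 45.0
clock: 27.25
tool_pos: [0.524, -0.0736, 0.0652]
tcp_rot: [0.001, 0.706, 0.709, 0.0]
force: [0.5, -0.4, -1.6]
width: 0.0654
grasp_force: 45.9
clock: 27.55
tool_pos: [0.5242, -0.0736, 0.0648]
tcp_rot: [0.001, 0.706, 0.708, 0.0]
force: [0.0, 0.0, -0.1]
width: 0.0857
grasp_force: 0.0
clock: 28.15
tool_pos: [0.5243, -0.1241, 0.2253]
tcp_rot: [0.001, 0.706, 0.708, 0.001]
force: [-1.1, 1.1, -0.4]
width: 0.0852
grasp_force: 0.0
wrist n 4124 top z [0.11  0.112] [522.7 -76.2] [50.2 66.1] 88.9 white 1459 [ 0.523 -0.077  0.111]
28.2 [ 0.5234 -0.1231  0.2239] 0.20000000000000284
wrist n 3136 top z [0.11  0.112] [ 524.1 -170. ] [66.1 50.1] 1.7 white 1091 [ 0.524 -0.171  0.111]
28.25 [ 0.5229 -0.1226  0.2232] 0.29999999999999716
```

View pics/w3.png

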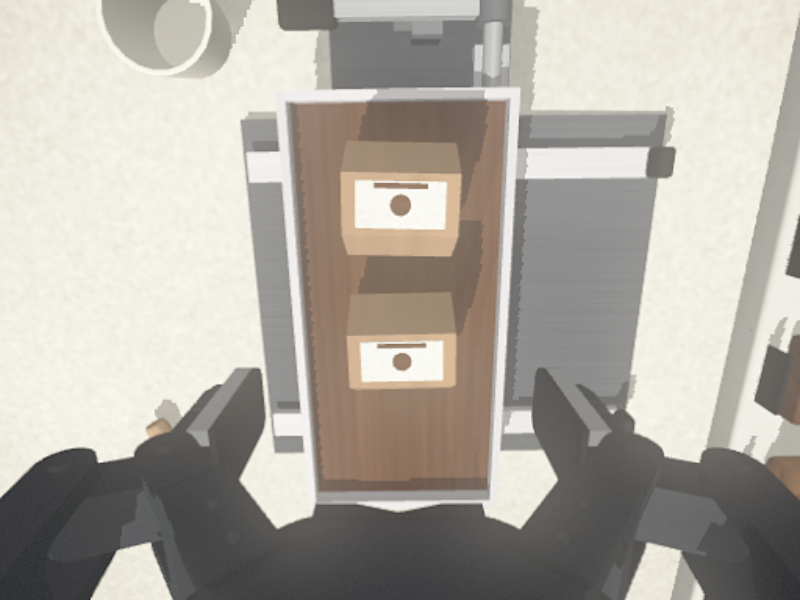

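The wrist view shows both boxes on the deck with labels up, at (400,205) and (402,361). Next I'll turn the fingers across the lever and look at the pedal.

```bash
python3 -m inch '-1 2 0 -8;-2 4 0 -16;-3 6 0 -24;-4 8 0 -32;-5 10 0 -40;-6 12 0 -48;-6.5 14 0 -56;-6.5 16.2 0 -64;-6.5 16.2 0 -72;-6.5 16.2 0 -80;-6.5 16.2 0 -88;-6.5 16.2 0 -90;-6.5 16.2 0 -90' 0.47 20
python3 - <<'E'
from look import *
f=grab("wrist");C=cloud(f);ok=f["z_map"]>0
m=ok&(C[...,0]>.42)&(C[...,0]<.5)&(C[...,1]>.005)&(C[...,1]<.075)&(C[...,2]>.035)&(C[...,2]<.08)
P=C[m];print(len(P),P.min(0).round(3),P.max(0).round(3),cv2.minAreaRect((P[:,:2]*1000).astype(np.float32)))
Q=P[P[:,0]<.47];print(Q.min(0).round(3),Q.max(0).round(3),np.median(Q[:,2]))
s=manip.sense();print(s["tool_pos"],s["width"],s["joint_pos"].round(2))
E
```

```text
clock: 29.55
tool_pos: [0.4573, 0.0393, 0.2228]
tcp_rot: [-0.0, 1.0, 0.003, -0.002]
force: [0.3, -0.5, 0.2]
width: 0.0453
grasp_force: 0.0
925 [0.448 0.027 0.048] [0.5   0.051 0.058] ((473.993408203125, 39.27712631225586), (51.99998092651367, 23.065221786499023), 0.7437806129455566)
[0.448 0.027 0.052] [0.47  0.051 0.058] 0.05558486752067884
[0.45752747 0.03914375 0.22300777] 0.045181289232599446 [ 0.45  0.18 -0.65  1.74  0.11  1.26 -1.8 ]
```

```bash
python3 -m inch '0.4 0.1 -5 0;0.4 0.1 -10 0;0.4 0.1 -14 0;0.4 0.1 -17 0;0.4 0.1 -18.4 0;0.4 0.1 -18.8 0;0.4 0.1 -18.8 0' 0.47 20
python3 -m inch '0 0 0 0;0 0 0 0;0 0 0 0;0 0 0 0;0 0 0 0;0 0 0 0' 1 25
```

```text
clock: 30.3
tool_pos: [0.4621, 0.0397, 0.0358]
tcp_rot: [-0.0, 1.0, 0.003, -0.001]
force: [0.6, -0.2, 0.1]
width: 0.0451
grasp_force: 0.0
clock: 30.9
tool_pos: [0.4637, 0.0392, 0.0374]
tcp_rot: [0.0, 1.0, 0.002, 0.001]
force: [-0.6, -2.1, 5.5]
width: 0.0231
grasp_force: 28.4
```

```bash
python3 -m inch '0 0 0.6 0;0 0 1.2 0;0.2 0 1.8 0;0.2 0 2.4 0;0.4 0 3 0;0.6 0 3.6 0;0.8 0 4.2 0;1 0 4.8 0;1.4 0 5.4 0;1.7 0 6 0;2.1 0 6.6 0;2.5 0 7.1 0;2.8 0 7.5 0;3 0 7.8 0;3 0 7.8 0;3 0 7.8 0'
```

```text
clock: 32.5
tool_pos: [0.494, 0.0397, 0.115]
tcp_rot: [-0.0, 1.0, 0.002, 0.001]
force: [1.3, -1.0, -1.4]
width: 0.0236
grasp_force: 25.4
```

Run:
```python
from look import *
f=grab("scene");C=cloud(f);ok=f["z_map"]>0
m=ok&(C[...,0]>.48)&(C[...,0]<.6)&(C[...,1]>.03)&(C[...,1]<.047)&(C[...,2]>.04)&(C[...,2]<.14)
P=C[m];P=P[P[:,0].argsort()];print(P[::max(1,len(P)//14)].round(3).tolist())
print(np.polyfit(P[:,0],P[:,2],1))
m=ok&(C[...,0]>.43)&(C[...,0]<.62)&(C[...,1]>-.34)&(C[...,1]<-.2)&(C[...,2]>.056)&(C[...,2]<.07);print(C[m].min(0),C[m].max(0))
```

```text
[[0.495, 0.046, 0.131], [0.507, 0.033, 0.107], [0.513, 0.039, 0.115], [0.518, 0.038, 0.062], [0.522, 0.03, 0.106], [0.526, 0.031, 0.072], [0.531, 0.038, 0.094], [0.537, 0.042, 0.089], [0.544, 0.045, 0.085], [0.552, 0.033, 0.078], [0.557, 0.039, 0.06], [0.565, 0.039, 0.074], [0.571, 0.037, 0.064], [0.58, 0.044, 0.062], [0.587, 0.04, 0.064]]
[-0.71620451  0.47248169]
[ 0.44799894 -0.32508213  0.05600628] [ 0.60346006 -0.2006014   0.06951792]
```

```bash
python3 -m inch '0.2 0 0.3 0;0.4 0 0.6 0;0.4 0 0.6 0;0.4 0 0.6 0'
python3 - <<'E'
from look import *
t=dict(np.load("scene0.npz"))
for f in(t,grab("scene")):
    C=cloud(f);ok=f["z_map"]>0
    m=ok&(C[...,0]>.505)&(C[...,0]<.565)&(C[...,1]>.03)&(C[...,1]<.047)&(C[...,2]>.04)&(C[...,2]<.14)
    P=C[m];
    for _ in range(4):
        c=np.polyfit(P[:,0],P[:,2],1);P=P[abs(np.polyval(c,P[:,0])-P[:,2])<.008]
    print(len(P),np.arctan(c[0]),np.polyval(c,.51),np.polyval(c,.55))
E
```

```text
clock: 32.95
tool_pos: [0.4929, 0.0395, 0.1166]
tcp_rot: [-0.0, 1.0, 0.002, -0.004]
force: [0.4, 1.3, -27.4]
width: 0.0232
grasp_force: 26.7
51 -0.47325062054688566 0.0976502422595607 0.07716776021067306
50 -0.5797509420248368 0.1045042407510488 0.07831173907944378
```

The pull shows -27 N with the lever no longer moving, so it is against its upper stop. I'll release it and go round to the trolley's front.

```bash
python3 -m inch '0 0 0 0;0 0 0 0;0 0 0 0;0 0 0 0' 0.47 20
python3 -m inch '0 0 2 0;0 0 5 0;0 0 9 0;-3 -3 12 0;-6 -8 12 0;-9 -13 12 0;-10 -18 12 0;-10 -20 9 0;-10 -20 5 0;-10 -20 0 0;-10 -20 -4 0;-10 -20 -6.5 0;-10 -20 -7.2 0;-10 -20 -7.2 0;-10 -20 -7.2 0' 1 20
python3 - <<'E'
from look import *
f=grab("scene");C=cloud(f);ok=f["z_map"]>0
m=ok&(C[...,0]>.505)&(C[...,0]<.555)&(C[...,1]>.03)&(C[...,1]<.047)&(C[...,2]>.04)&(C[...,2]<.14)
P=C[m]
for _ in range(4):
    c=np.polyfit(P[:,0],P[:,2],1);P=P[abs(np.polyval(c,P[:,0])-P[:,2])<.008]
print(len(P),np.arctan(c[0]),np.polyval(c,.51),np.polyval(c,.55))
m=ok&(C[...,0]>.43)&(C[...,0]<.65)&(C[...,1]>-.34)&(C[...,1]<-.22)&(C[...,2]>.056)&(C[...,2]<.07);print(np.percentile(C[m][:,0],[1,99]))
f=grab("top");cv2.imwrite("pics/top2.png",np.clip(255*(cv2.resize(f["color"][150:240,220:350],(800,554),interpolation=cv2.INTER_CUBIC)/255.)**.7,0,255).astype(np.uint8))
E
```

```text
clock: 33.4
tool_pos: [0.4987, 0.0396, 0.1224]
tcp_rot: [0.0, 1.0, 0.002, 0.002]
force: [0.1, 0.1, -0.1]
width: 0.0454
grasp_force: 0.0
clock: 34.9
tool_pos: [0.3985, -0.1611, 0.05]
tcp_rot: [0.001, 1.0, 0.002, 0.002]
force: [0.7, 0.1, 0.6]
width: 0.0002
grasp_force: 0.0
40 -0.5963934389695196 0.10713672085834747 0.07998251166585835
[0.44614974 0.60126014]
```

View pics/top2.png

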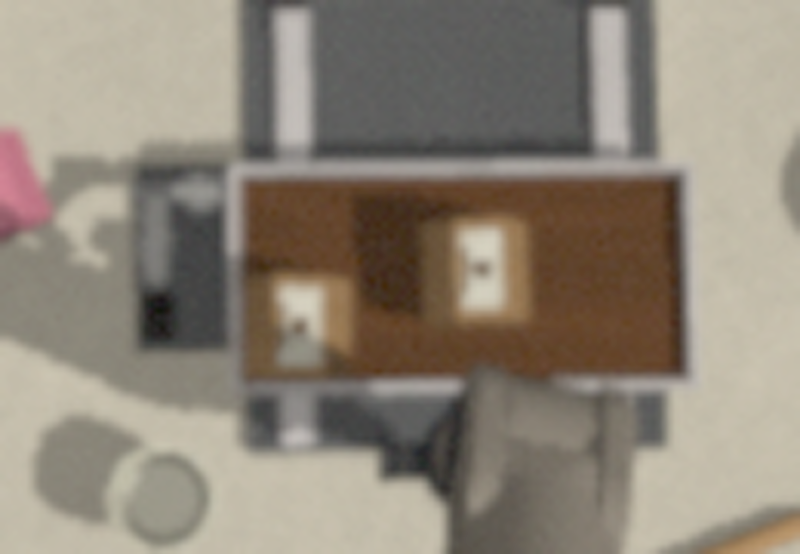

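The top crop shows both labels up, but box A at (312,322) has been knocked towards the near rim. I'll check that it still lies on the deck floor before pushing.

Run:
```python
from look import *
look(.49,-.06,.05,r=.05,cam="top");look(.49,-.06,.05,r=.05,cam="scene");look(.523,-.17,.05,r=.045,cam="top")
f=grab("top");C=cloud(f)
m=(abs(C[...,0]-.49)<.06)&(abs(C[...,1]+.06)<.05)&(C[...,2]>.085)
print(C[m].min(0).round(3),C[m].max(0).round(3),m.sum())
```

```text
top n 206 top z [0.11  0.119] [486.8 -51.6] [64.4 51.9] 0.1 white 37 [ 0.496 -0.056  0.111]
35.05 [ 0.3983 -0.1612  0.0499] -89.8
scene n 207 top z [0.11  0.116] [484.7 -58.2] [69.7 48.4] 1.0 white 44 [ 0.486 -0.055  0.112]
35.1 [ 0.3979 -0.1611  0.0497] -89.8
top n 216 top z [0.11  0.118] [ 523.5 -169.2] [65.  56.4] 0.8 white 61 [ 0.522 -0.171  0.112]
35.15 [ 0.3977 -0.1611  0.0494] -89.8
[ 0.452 -0.086  0.085] [ 0.519 -0.018  0.12 ] 268
```

```bash
python3 -m inch '1 -1 -0.3 0;2 -1.4 -0.3 0;2.6 -1.4 -0.3 0;3 -1.4 -0.3 0;3.4 -1.4 -0.3 0;3.8 -1.4 -0.3 0;4.2 -1.4 -0.3 0;4.7 -1.4 -0.3 0;5.2 -1.4 -0.3 0;5.8 -1.4 -0.3 0;6.4 -1.4 -0.3 0;7 -1.4 -0.3 0;7.6 -1.4 -0.3 0;8.2 -1.4 -0.3 0;8.8 -1.4 -0.3 0;9.4 -1.4 -0.3 0'
python3 -m inch '0.6 0 0 0;1.2 0 0 0;1.8 0 0 0;2.3 0 0 0;2.7 0 0 0;3 0 0 0;3.3 0 0 0;3.5 0 0 0;3.7 0 0 0;3.7 0 0 0'
```

```text
clock: 36.8
tool_pos: [0.4913, -0.1745, 0.0453]
tcp_rot: [-0.0, 1.0, 0.002, 0.0]
force: [-1.5, 0.6, -0.2]
width: -0.0001
grasp_force: 0.8
clock: 37.8
tool_pos: [0.5245, -0.1747, 0.0449]
tcp_rot: [-0.0, 1.0, 0.002, -0.004]
force: [-7.1, 0.3, 5.0]
width: -0.0001
grasp_force: 3.6
```

```bash
python3 -m inch '0.3 0 0 0;0.5 0 0 0;0.5 0 0 0;0.5 0 0 0'
python3 -m inch '-1 0 0 0;-3 0 0 0;-7 0 0 0;-12 0 0 0;-12 0 5 0;-12 0 10 0;-12 0 15 0;-12 0 15 0;-12 0 15 0'
python3 - <<'E'
from look import *
f=grab("scene");C=cloud(f);ok=f["z_map"]>0
m=ok&(C[...,0]>.48)&(C[...,0]<.75)&(C[...,1]>-.34)&(C[...,1]<-.22)&(C[...,2]>.056)&(C[...,2]<.07);print("rim x",np.percentile(C[m][:,0],[1,99]))
m=ok&(C[...,0]>.595)&(C[...,0]<.645)&(C[...,1]>.03)&(C[...,1]<.047)&(C[...,2]>.055)&(C[...,2]<.15)
P=C[m]
for _ in range(4):
    c=np.polyfit(P[:,0],P[:,2],1);P=P[abs(np.polyval(c,P[:,0])-P[:,2])<.008]
print("lever",len(P),np.arctan(c[0]),np.polyval(c,.6),np.polyval(c,.64))
look(.576,-.055,.05,r=.05,cam="top");look(.613,-.17,.05,r=.045,cam="top")
cv2.imwrite("pics/end.png",np.clip(255*(cv2.resize(f["color"][150:320,120:340],(770,595),interpolation=cv2.INTER_CUBIC)/255.)**.7,0,255).astype(np.uint8))
E
```

```text
clock: 38.2
tool_pos: [0.5245, -0.1748, 0.0442]
tcp_rot: [-0.0, 1.0, 0.001, -0.009]
force: [-15.5, 1.5, 11.4]
width: -0.0001
grasp_force: 7.7
clock: 39.1
tool_pos: [0.4145, -0.1755, 0.1973]
tcp_rot: [0.002, 1.0, 0.002, 0.003]
force: [-0.2, -1.1, -0.4]
width: -0.0001
grasp_force: 0.0
rim x [0.53737352 0.69046481]
lever 43 -0.5556786849441608 0.10459663731087421 0.07975880182380451
top n 216 top z [0.109 0.117] [574.5 -51.1] [65.3 52.2] 0.2 white 60 [ 0.576 -0.052  0.112]
39.2 [ 0.4124 -0.1747  0.1947] -89.8
top n 209 top z [0.11  0.118] [ 612.2 -168.8] [65.7 56.7] 2.1 white 64 [ 0.613 -0.17   0.112]
39.25 [ 0.4119 -0.1744  0.1941] -89.8
```

View pics/end.png

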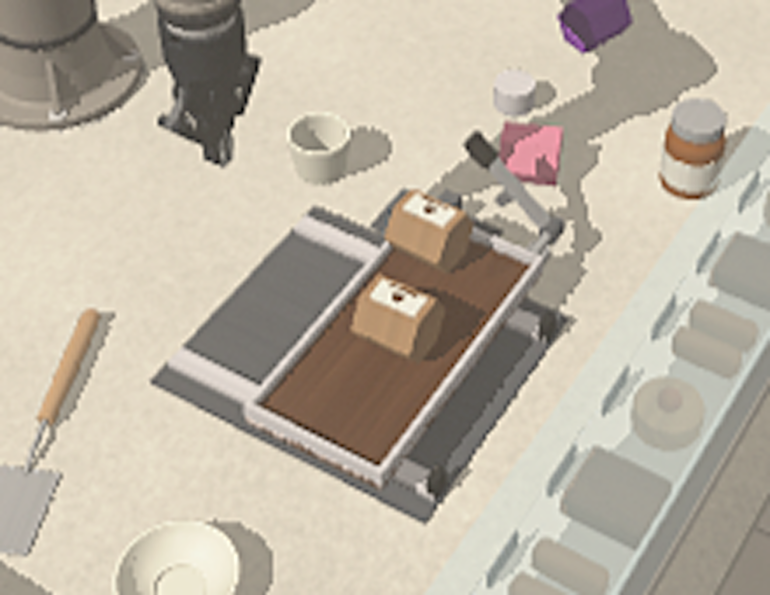

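The final view shows both boxes label up at (430,207) and (398,295), and the trolley about 90 mm along against its stops. The lever is up at (515,185) and the arm is clear.

```bash
python3 -c "
from cell import manip
print(manip.finish_job())"
```

```text
the job is handed in; nothing more can be done
None
```

I handed the job in at about 39 s on the robot clock, and the hand-in call gave no verdict. Both praline boxes I found (no third was visible) lie label up on the deck, the brake lever is up, the trolley has rolled about 90 mm onto its far stops, the arm is clear, and nothing else on the counter looks disturbed.

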